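# Set the torque screwdriver to 16 and lock it

### The arm

A 6-joint arm with a two-finger parallel gripper is mounted at the origin on the work surface. World frame = base frame: x ahead of the robot, y to its left, z up, the work surface at z = 0. Lengths are in m, angles in rad, forces in N, time in s.
With the tool pointing down it reaches from about 0.25 to 0.725 m from the base axis. Payload 4 kg.
Tool frame: the origin (TCP) lies at the very end of the fingers, on their centre line; the grasp point (between the pads) lies 19 mm behind it; z points along the fingers, y is the line along which they close (so a half turn about z gives the same grasp; the last joint's range is limited). The gripper opens to 85 mm and grips with 20 to 120 N. Pads are 22 mm wide; open, the fingers measure 114 mm over their backs; the gripper's body (76 mm by 85 mm) begins 54 mm behind the grasp point. The pads swing forward as they close: fully open they stand 13 mm farther back than shut.
Start: joints at [-1.264, 0.241, 0.005, 1.335, 0, 1.571], TCP at [0.151, -0.477, 0.193] pointing down, gripper open.
Joint ranges: [-2.72, 2.72], [-1.05, 1.87], [-1.09, 1.28], [-1.99, 2.15], [-1.42, 1.44], [-3.14, 3.14]. Speed limits (rad/s): [2.79, 2.79, 3.14, 3.14, 3.14, 3.14].

### API

Orientations are given as a unit quaternion [x, y, z, w].
In Python, from workcell import * gives the robot as it stands. The module is installed in compiled form; this text tells all that it offers.
- The arm moves only by the tool send_rows, never from a script. Its argument "steps" is text: rows parted by semicolons, each of 7 numbers parted by spaces: the opening, from -1 (shut) to 1 (fully open), then the shift along the world's x, y, z in m, then the turn, a rotation vector about the world's x, y, z in rad. A call has exactly 5 rows; each row shifts and turns the commanded pose from where the row before left it; what a row does not reach is not made up. A row lasts 1/12 s, in which the tool goes at most 41.7 mm and 7.16 degrees, less where a joint would pass 70% of its speed; a pose out of reach is approached as far as the arm can. A call is refused whole if a number of a shift passes 0.0417 or a number of a turn 0.125, either way. A call with a gripper value outside its range is refused whole. The fingers move at their own pace and stop on an object; the grip force is fixed at half the most. Time passes only in rows, so rows that do not move let the fingers close, or fill a call up. It gives the time, the measured TCP pose, the force, the opening and the grip force at its end, in the units of the state.
- get_obs(): the state, without advancing time (a new reading comes with each control period).
- camera(name): name is "side" or "top"; returns a dict with "frame" (384x512x3 uint8, red, green, blue), "range_z" (384x512 float32, m along the optical axis (not along the pixel's ray), 0 where there is no reading), "camera_matrix" (3x3 intrinsics, pixels), "k1" (the pictures are not rectified: a ray, as slopes to the right and down, at radius r is drawn at 1 + k1 r^2 times it, then the intrinsics apply), "extrinsics" (4x4, takes a point from world to camera coordinates). Camera axes: x right, y down, z forward; pixel columns grow to the right and rows downward; lengths in m; the calibration is good to about 2 mm. A picture is of the moment at which its call begins.
- job_done(): hands the job in; it is judged then, once.
The state is a dict: "clock": time; "joint_pos": joint angles; "joint_vel": joint speeds; "tau": joint torques, N m; "eef_pos": TCP position; "tool_rot": TCP orientation; "ft_force": force on the tool from outside, world axes, zero at the start; "ft_torque": the same for the moment, N m; "grip_width": finger opening in m; "grasp_force": force on a finger pad.
Only numpy, scipy, OpenCV 4.12 (cv2) and the standard library are available. Lean on these libraries where they do the work, as an engineer would, in place of code of your own. Each camera call takes 0.05 s, during which the arm holds its last target. There are 200 camera calls.

### The job

The torque screwdriver clamped in the bench vise is still on the low setting of the last job: pull its scale sleeve up out of the lock, bring it up to 16 and let it lock again fully home on that number. Do not wind it past 16 on the way, since the spring has to be loaded from below. Leave the loose parts on the bench where they are.

Things in the scene. Friction and masses are not known exactly. Their poses are not given: they have to be found in the camera images.
- sleeve_grip (a point): On the axis of the scale sleeve (black fluted round grip on top of the screwdriver, 38 mm across, 50 mm tall), at the best height to grip: 30 mm from its lower edge, 20 mm below its end cap. Moves with the sleeve; own z axis outwards along the leaning axis. A white line on end cap and side leads to the white pointer at its lower edge (skirt 41 mm across, 6 mm high); own x axis along the pointer.
- scale_centre (a point): Centre of the top of the fixed aluminium scale collar, 57 mm in diameter, under the sleeve (which stands on it when locked); own z axis outwards along the sleeve's axis. Black marks for 0 to 20, 15 degrees apart, growing clockwise seen onto the end cap: 0 and 20 double long marks with an unmarked gap between, 5 and 15 long, 10 broad and long, the others short. Number 0 lies along own x axis.
- sleeve (a joint): Turn of the sleeve about its axis, rad: 0 with the pointer on number 0, growing clockwise seen onto the end cap, 0.2618 rad (15 degrees) per number, end stops just beyond 0 and 20. Locked, it has about 0.02 rad of play either way; pulled up, it turns freely with a drag of about 0.02 N m.
- pull (a joint): Height of the sleeve along its axis above its locked position, m: 0 fully home, upper stop at 0.008. A spring pulls it down, 5 N at the bottom, 9 N at the upper stop. Below about 0.0045 an inner pin holds it at its number: it cannot turn unless forced. Let down near a number, it drops into that notch; half way between two it may stay riding 3 to 4 mm up.
- driver: Black torque screwdriver held fast in the vise (does not move), leaning 25 degrees from upright, sleeve end towards the robot. Origin at the end of the bit holder, the low end, 68 mm above the bench; own z axis outwards along its axis. Scale collar 119 to 136 mm from the origin along z, sleeve 136 to 186 mm. No part of the vise is within 10 mm of the collar or beside the sleeve.
- vise: Bench vise screwed down to the bench, jaws 104 mm wide, top of the aluminium soft jaws 150 mm above the bench. Origin at the centre of its round base (132 mm in diameter) on the bench, midway between the jaws; z up, y along the jaws and roughly towards the robot, the spindle with its cross bar reaches 138 mm along -x.
- contactor: Loose grey contactor, bystander, 80 x 45 x 76 mm high; origin at the centre of its underside.
- gland: Loose white plastic cable gland standing on its thread, bystander, 33 mm across, 40 mm tall; origin at the centre of its underside.
- screwdriver: Loose black-handled screwdriver lying on the bench, bystander, 200 mm long along its x axis, handle towards -x, handle 26 mm thick; origin on the bench under its middle.
- pushbutton: Loose panel pushbutton head standing on its base, bystander, 30 mm in diameter, 43 mm tall; origin at the centre of its underside.

How it is judged:
On the way:
1. the sleeve is pulled up out of its lock (value of joint pull above 0.0042 m), for 0.1 s.
At the end, for the whole second after the job is handed in: The sleeve's pointer stands on number 16 (within 0.08 rad, a third of a number), the sleeve is down in its lock (within 1.2 mm of fully home), at rest and released (value of joint sleeve between 4.10878 and 4.26878 rad and value of joint pull below 0.0012 m and velocity of joint sleeve between -0.05 and 0.05 rad/s); the robot touches nothing.
It fails at once if the sleeve is wound past 16 (by more than three quarters of a number) (value of joint sleeve above 4.38513 rad).
It fails at once if the contactor is pushed away (distance of contactor from where it was at the start of the episode above 0.02 m).
It fails at once if the gland is pushed away (distance of gland from where it was at the start of the episode above 0.02 m).
It fails at once if the screwdriver is pushed away (distance of screwdriver from where it was at the start of the episode above 0.02 m).
It fails at once if the pushbutton is pushed away (distance of pushbutton from where it was at the start of the episode above 0.02 m).
It also fails if it takes over 58 s, if anything falls off the work surface, if the arm or the gripper's body presses on something with over 40 N, if the wrist force passes 120 N, or if a joint passes its speed limit or range.

## Working session

There is one attempt and no reset: what is moved stays moved. The work goes in short steps, Python scripts to look and compute and a tool call to move; the robot and the scene stay as the last step left them, time stands still between calls to the robot, and variables do not carry over. Pictures are saved under pics/ and viewed, at most 10 in all, crops included, and the job is handed in when it is done.

Besides the shell and the picture viewer there is one more tool, called by a JSON object that holds its "fn" and its "kwargs", one argument or row to a line. send_rows: Moves the arm, as the interface text tells. Its arguments: {"type":"object","properties":{"steps":{"type":"string"}},"required":["steps"]}

```bash
mkdir -p pics; cat > h.py <<'E'
from workcell import *
import numpy as np, cv2, pickle
def grab(n):
    c=camera(n); pickle.dump(c,open(f'{n}.pkl','wb')); return c
def load(n): return pickle.load(open(f'{n}.pkl','rb'))
def ray(c,u,v):
    K=c['camera_matrix']; d=np.array([(u-K[0,2])/K[0,0],(v-K[1,2])/K[1,1]]); s=d.copy()
    for _ in range(20): s=d/(1+c['k1']*(s@s))
    return np.array([s[0],s[1],1.])
def pt(c,u,v,z=None):
    z=c['range_z'][int(round(v)),int(round(u))] if z is None else z
    return (np.linalg.inv(c['extrinsics'])@np.append(ray(c,u,v)*z,1))[:3]
def proj(c,p):
    q=c['extrinsics']@np.append(p,1); s=q[:2]/q[2]; s=s*(1+c['k1']*(s@s)); K=c['camera_matrix']
    return np.array([K[0,0]*s[0]+K[0,2],K[1,1]*s[1]+K[1,2]])
E
python3 - <<'E'
from h import *
for n in('side','top'):
    c=grab(n); cv2.imwrite(f'pics/{n}0.png',cv2.resize(c['frame'][:,:,::-1],(800,600),interpolation=cv2.INTER_CUBIC))
    print(n,np.linalg.inv(c['extrinsics']).round(3),c['camera_matrix'],c['k1'])
o=get_obs();print(o)
E
```

```text
side [[-0.854 -0.289  0.433  0.094]
 [-0.52   0.491 -0.698  0.722]
 [-0.01  -0.822 -0.57   0.738]
 [ 0.     0.     0.     1.   ]] [[361.36738721   0.         250.46425672]
 [  0.         361.36738721 190.32724151]
 [  0.           0.           1.        ]] -0.10276851687247071
top [[ 2.40e-02 -9.98e-01  6.50e-02  4.41e-01]
 [-1.00e+00 -2.40e-02 -3.00e-03 -1.00e-03]
 [ 4.00e-03 -6.50e-02 -9.98e-01  1.41e+00]
 [ 0.00e+00  0.00e+00  0.00e+00  1.00e+00]] [[429.27831591   0.         262.86141905]
 [  0.         429.27831591 192.59303622]
 [  0.           0.           1.        ]] -0.16460611938768166
{'clock': 0.1, 'joint_pos': array([-1.26398372e+00,  2.41372075e-01,  3.85892499e-03,  1.33523780e+00,
        8.61629971e-06,  1.57083560e+00]), 'joint_vel': array([-0.0020379 , -0.00191561,  0.00403613, -0.00043955, -0.00080105,
       -0.00082284]), 'tau': array([-2.21836638e-05, -3.73137975e+01,  2.53010076e+01,  1.08374428e-02,
        3.79890560e-05, -3.14599610e-06]), 'eef_pos': array([ 0.15081541, -0.47602402,  0.19218487]), 'tool_rot': array([ 9.88258840e-01,  1.52785828e-01, -1.45099853e-04, -9.66489963e-04]), 'ft_force': array([-0.11172415, -1.01350646, -0.19846286]), 'ft_torque': array([-0.03694534, -0.04320324,  0.02904991]), 'grasp_force': 0.0, 'grip_width': 0.08544155915161318}
```

View pics/side0.png

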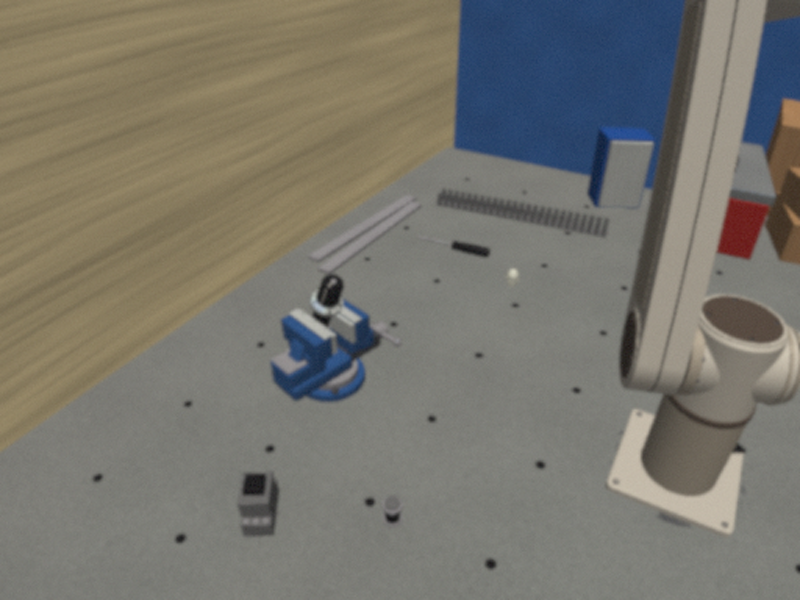

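View pics/top0.png

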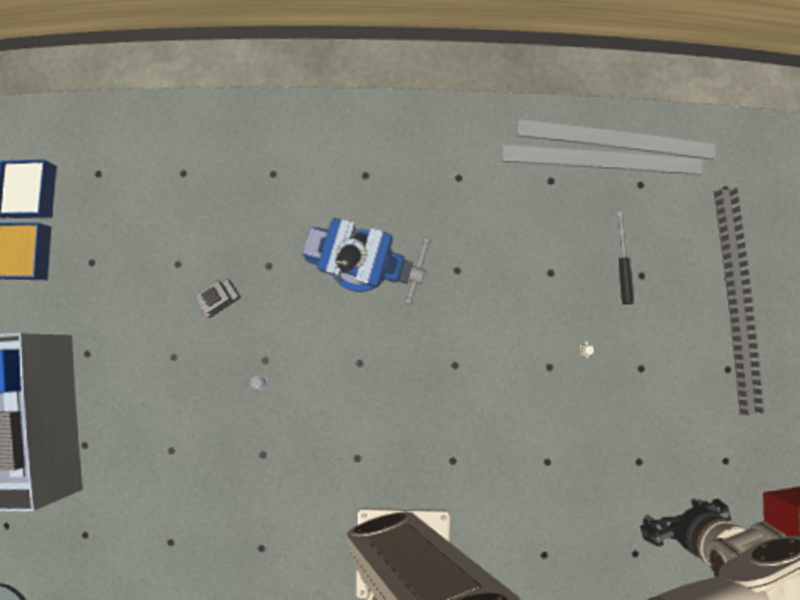

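The side view shows the sleeve at about (330,290) in the 800-wide picture. The top view shows it at (348,257), with the vise jaws running roughly along world x. I'll enlarge both.

```bash
python3 - <<'E'
from h import *
s=load('side')['frame'][165:225,180:250,::-1]; t=load('top')['frame'][135:195,188:258,::-1]
f=lambda a:cv2.resize(a,None,fx=5.6,fy=8 if 0 else 5.6,interpolation=cv2.INTER_CUBIC)
im=np.hstack([f(s),f(t)]); cv2.imwrite('pics/crop0.png',im); print(im.shape)
# depth points in top view: by height
for n,(u0,u1,v0,v1) in {'top':(188,258,135,195),'side':(180,250,165,225)}.items():
    c=load(n); P=[];
    for v in range(v0,v1):
        for u in range(u0,u1):
            if c['range_z'][v,u]>0: P.append([u,v,*pt(c,u,v),*c['frame'][v,u]])
    P=np.array(P); np.save(n+'P.npy',P)
    h=P[P[:,4]>0.195]; print(n,len(h), h[:,4].max(), h[:,2:5].mean(0).round(4))
    for lo in np.arange(.14,.26,.01):
        q=P[(P[:,4]>lo)&(P[:,4]<lo+.01)]
        if len(q): print(round(lo,3),len(q),q[:,2:5].mean(0).round(4),q[:,2:4].min(0).round(3),q[:,2:4].max(0).round(3),q[:,:2].mean(0).round(1))
E
```

```text
(336, 784, 3)
top 282 0.24765410644402586 [0.5998 0.109  0.2222]
0.14 579 [0.6156 0.1028 0.147 ] [0.552 0.036] [0.681 0.175] [227.4 160.6]
0.15 330 [0.6168 0.1001 0.1523] [0.555 0.039] [0.676 0.171] [228.2 159.9]
0.18 15 [0.5878 0.0932 0.1857] [0.58 0.08] [0.606 0.103] [229.3 168.3]
0.19 78 [0.6148 0.0996 0.1956] [0.588 0.082] [0.634 0.132] [227.1 158.5]
0.2 53 [0.6176 0.1046 0.2037] [0.595 0.088] [0.63  0.125] [225.2 157.1]
0.21 20 [0.6047 0.1052 0.215 ] [0.582 0.095] [0.617 0.129] [224.5 161. ]
0.22 21 [0.5958 0.1086 0.2256] [0.569 0.096] [0.609 0.124] [222.9 163.6]
0.23 90 [0.584  0.1138 0.2351] [0.569 0.096] [0.605 0.132] [220.5 167.4]
0.24 51 [0.5919 0.1126 0.2425] [0.584 0.098] [0.601 0.126] [220.8 164.2]
side 268 0.2426951486810448 [0.5875 0.1213 0.2212]
0.14 633 [0.6075 0.1254 0.1459] [0.552 0.046] [0.68  0.178] [205.5 207. ]
0.15 42 [0.6151 0.1235 0.1523] [0.574 0.072] [0.669 0.158] [203.6 203.8]
0.16 8 [0.5936 0.1181 0.1669] [0.581 0.101] [0.622 0.128] [210.8 200.8]
0.17 54 [0.5876 0.1204 0.1765] [0.578 0.091] [0.612 0.137] [211.8 199. ]
0.18 80 [0.5964 0.1228 0.1851] [0.581 0.085] [0.628 0.138] [208.3 195.8]
0.19 71 [0.6057 0.1232 0.195 ] [0.579 0.099] [0.629 0.134] [205.1 191.8]
0.2 40 [0.5921 0.1241 0.2047] [0.574 0.108] [0.627 0.132] [208.8 190.4]
0.21 40 [0.5853 0.1253 0.2156] [0.57  0.104] [0.607 0.133] [210.3 187.9]
0.22 50 [0.5784 0.1241 0.2257] [0.568 0.1  ] [0.602 0.134] [212.4 185.2]
0.23 96 [0.5837 0.1177 0.2351] [0.568 0.099] [0.603 0.133] [212.  180.4]
0.24 7 [0.5929 0.1136 0.2413] [0.59  0.108] [0.596 0.12 ] [209.9 176.6]
```

View pics/crop0.png

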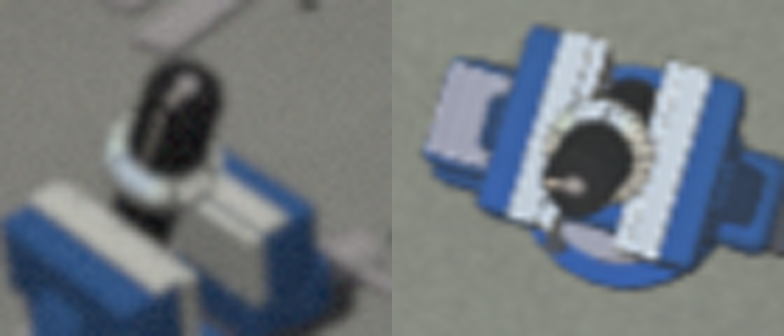

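The crops show the white line on the cap. In the right half (top view) it runs from (575,185) to (548,205). In the left half (side view) it goes down the left side from (185,80) to (150,130), and collar marks are visible. Next I'll fit the driver axis to the depth and unwrap the cap and collar.

```bash
cat >> h.py <<'E'
def frame(p):  # p: cap x,y, azimuth of lean -> origin O, axis a, e1 (lean-plane, horizontal-ish downhill dir perp a), e2
    x,y,az=p[:3]; L=np.radians(25); h=np.array([np.cos(az),np.sin(az),0])
    a=np.sin(L)*h+np.cos(L)*np.array([0,0,1]); cap=np.array([x,y,.068+.186*np.cos(L)])
    e1=np.cos(L)*h-np.sin(L)*np.array([0,0,1]); e2=np.cross(a,e1)
    return cap-.186*a,a,e1,e2
def sdf(P,p):
    O,a,_,_=frame(p); d=P-O; s=d@a; r=np.linalg.norm(d-np.outer(s,a),axis=1)
    def cyl(R,s0,s1):
        q=np.stack([r-R,np.maximum(s0-s,s-s1)]); return np.minimum(q.max(0),0)+np.linalg.norm(np.maximum(q,0),axis=0)
    return np.minimum(cyl(.019,.136,.186),cyl(.0285,.119,.136))
E
python3 - <<'E'
from h import *
from scipy.optimize import least_squares
def fit(names,x0=(.585,.115,3.3)):
    P=np.vstack([np.load(n+'P.npy') for n in names]); P=P[P[:,4]>.178][:,2:5]
    r=least_squares(lambda p:sdf(P,p),x0,loss='soft_l1',f_scale=.002,x_scale=[.01,.01,.1]); return r.x,np.median(abs(sdf(P,r.x)))
for n in(['top'],['side'],['top','side']): x,m=fit(n); print(n,x.round(4),m)
p=x; np.save('p.npy',p); O,a,e1,e2=frame(p); print('O',O,'a',a,'grip',O+.166*a)
# unwrap: angle phi clockwise seen from outside, measured from e1: dir = cos e1 - sin e2
rows=[]
for n in('top','side'):
    pn,_=fit([n]); O,a,e1,e2=frame(pn); c=load(n)
    def strip(s,rs):
        ph=np.radians(np.arange(0,360,1)); out=[]
        for r in rs:
            X=[proj(c,O+s*a+r*(np.cos(t)*e1-np.sin(t)*e2)) for t in ph]
            X=np.array(X,np.float32); out.append(cv2.remap(c['frame'],X[None,:,0],X[None,:,1],cv2.INTER_CUBIC)[0])
        return np.array(out)
    for s,rs in((.186,np.linspace(.002,.019,12)),(.136,np.linspace(.019,.031,24))):
        S=strip(s,rs)[:,:,::-1]; S=cv2.resize(S,(780,S.shape[0]*6)); rows+=[S,np.zeros((8,780,3),np.uint8)]
    S=[]
    for s in np.linspace(.186,.119,24):
        r=.019 if s>.136 else .0285
        S.append(strip(s,[r])[0])
    S=cv2.resize(np.array(S)[:,:,::-1],(780,90)); rows+=[S,np.full((8,780,3),255,np.uint8)]
im=np.vstack(rows)
for k in range(0,360,15): cv2.line(im,(int(k*780/360),0),(int(k*780/360),6 if k%90 else 14),(0,0,255),2)
cv2.imwrite('pics/unw.png',im); print(im.shape)
E
```

```text
['top'] [0.5832 0.1161 2.8522] 0.0011340218221446655
['side'] [0.5833 0.1147 2.8531] 0.00106335544050885
['top', 'side'] [0.5832 0.115  2.8564] 0.00109053973377643
O [0.65863056 0.09291455 0.068     ] a [-0.40554277  0.118917    0.90630779] grip [0.59131046 0.11265477 0.21844709]
(660, 780, 3)
```

View pics/unw.png

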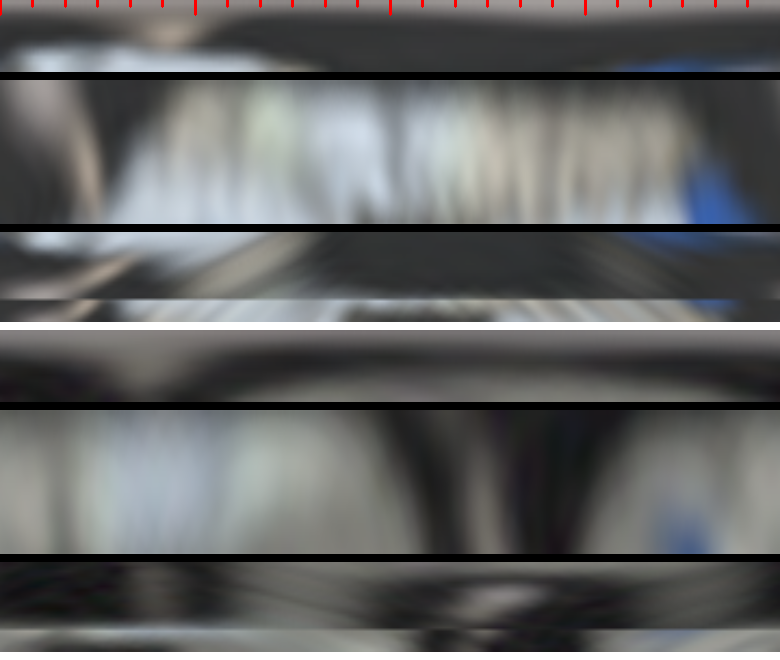

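Both views agree on the pose, and the sizes fit. The line is at about 67–76° and a broad mark is at about 184°, which is probably 10. I'll fit both numerically.

```bash
cat >> h.py <<'E'
def samp(c,p,s,r,ph):
    O,a,e1,e2=frame(p); X=np.array([proj(c,O+s*a+r*(np.cos(t)*e1-np.sin(t)*e2)) for t in ph],np.float32)
    g=c['frame'].astype(np.float32).mean(2); return cv2.remap(g,X[None,:,0],X[None,:,1],cv2.INTER_CUBIC)[0]
def line_angle(c,p,radii=np.arange(.006,.0175,.001)):
    ph=np.radians(np.arange(0,360,1.)); I=np.mean([samp(c,p,.186+p[3] if len(p)>3 else .186,r,ph) for r in radii],0); return ph,I
E
python3 - <<'E'
from h import *
P={'top':np.array([.5832,.1161,2.8522]),'side':np.array([.5833,.1147,2.8531])}
for n in P:
    c=load(n)
    for dx,dy in((0,0),(.001,0),(-.001,0),(0,.001),(0,-.001)):
        p=P[n]+[dx,dy,0]; ph,I=line_angle(c,p); w=np.clip(I-np.median(I)-.4*(I.max()-np.median(I)),0,None)
        m=(ph>0.3)&(ph<2.6); print(n,dx,dy,'line',np.degrees((w*ph)[m].sum()/w[m].sum()).round(1),I.max().round(0))
c=load('top')
deg=np.arange(60,330,3)
for r in(.022,.0245,.027): print(r,[f'{d}:{int(v)}' for d,v in zip(deg,samp(c,P['top'],.136,r,np.radians(deg)))])
# template fit of the marks
ph=np.radians(np.arange(100,315,1.))
for dx,dy in((0,0),(.001,0),(-.001,0),(0,.001),(0,-.001)):
  p=P['top']+[dx,dy,0]; I=np.mean([samp(c,p,.136,r,ph) for r in(.0255,.0265,.0275)],0)
  from scipy.ndimage import gaussian_filter1d as g
  H=I-g(I,14); best=[]
  for z in np.arange(0,360,1.):
    d=(np.degrees(ph)-z)%360; T=np.zeros_like(ph)
    for k in range(21): T-=(2.5 if k==10 else 1.5 if k in(0,5,15,20) else 1)*np.exp(-.5*(((d-15*k+180)%360-180)/2.5)**2)
    T=T-g(T,14); best.append((np.corrcoef(T,H)[0,1],z))
  best.sort(reverse=True); print(dx,dy,[(round(b[0],2),b[1]) for b in best[:8]])
E
```

```text
top 0 0 line 71.7 147.0
top 0.001 0 line 68.0 148.0
top -0.001 0 line 71.1 145.0
top 0 0.001 line 70.2 153.0
top 0 -0.001 line 73.1 143.0
side 0 0 line 66.6 99.0
side 0.001 0 line 62.1 99.0
side -0.001 0 line 71.1 100.0
side 0 0.001 line 65.5 95.0
side 0 -0.001 line 67.5 103.0
0.022 ['60:51', '63:56', '66:62', '69:75', '72:86', '75:100', '78:121', '81:137', '84:152', '87:160', '90:161', '93:165', '96:166', '99:163', '102:157', '105:147', '108:140', '111:149', '114:165', '117:180', '120:190', '123:196', '126:197', '129:193', '132:188', '135:183', '138:178', '141:179', '144:182', '147:188', '150:190', '153:194', '156:196', '159:198', '162:199', '165:200', '168:197', '171:183', '174:167', '177:151', '180:140', '183:139', '186:152', '189:166', '192:173', '195:178', '198:178', '201:181', '204:182', '207:182', '210:181', '213:181', '216:176', '219:173', '222:166', '225:154', '228:147', '231:138', '234:136', '237:140', '240:141', '243:138', '246:138', '249:128', '252:120', '255:116', '258:119', '261:126', '264:131', '267:126', '270:121', '273:122', '276:123', '279:126', '282:129', '285:128'
[... 2990 characters left out ...]
(0.18), np.float64(31.0)), (np.float64(0.18), np.float64(145.0))]
0 0.001 [(np.float64(0.26), np.float64(317.0)), (np.float64(0.26), np.float64(318.0)), (np.float64(0.25), np.float64(34.0)), (np.float64(0.25), np.float64(33.0)), (np.float64(0.24), np.float64(316.0)), (np.float64(0.23), np.float64(319.0)), (np.float64(0.23), np.float64(35.0)), (np.float64(0.23), np.float64(32.0))]
0 -0.001 [(np.float64(0.49), np.float64(29.0)), (np.float64(0.49), np.float64(28.0)), (np.float64(0.44), np.float64(103.0)), (np.float64(0.43), np.float64(30.0)), (np.float64(0.42), np.float64(27.0)), (np.float64(0.41), np.float64(104.0)), (np.float64(0.41), np.float64(178.0)), (np.float64(0.41), np.float64(314.0))]
```

Marks: the broad 10 sits at 182° and the long 5 and 15 at about 107° and 255°, so 0 is at about 31°. The pointer is at about 69°, so it's on 2 or 3. I'll assume 3 so I can't overwind, then check. First move: lift, while testing the wrist sign.

{"fn": "send_rows", "kwargs": {
  "steps": "1 0 0 0.035 0 0 -0.12; 1 0 0 0.035 0 0 -0.12; 1 0.02 0.02 0.035 0 0 -0.12; 1 0.03 0.03 0.035 0 0 -0.12; 1 0.03 0.03 0.02 0 0 -0.12"
}}

```text
clock: 0.52
eef_pos: [0.2176, -0.4108, 0.3411]
tool_rot: [0.989, -0.147, 0.001, 0.001]
ft_force: [0.9, -0.3, -0.2]
grip_width: 0.0852
grasp_force: 0.0
```

```bash
cat >> h.py <<'E'
from scipy.spatial.transform import Rotation as R
def show():
    o=get_obs(); print('t',round(o['clock'],2),'q',o['joint_pos'].round(3),'tcp',o['eef_pos'].round(4),'rot',o['tool_rot'].round(4),'F',o['ft_force'].round(1),'T',o['ft_torque'].round(2),'w',round(o['grip_width'],4),round(o['grasp_force'],1)); return o
E
python3 -c "
from h import *
o=show();print(R.from_quat(o['tool_rot']).as_matrix().round(3))"
```

```text
t 0.52 q [-1.084  0.155  0.278  1.691 -0.     2.352] tcp [ 0.2176 -0.4108  0.3411] rot [ 9.892e-01 -1.465e-01  9.000e-04  1.300e-03] F [ 0.9 -0.3 -0.2] T [-0.07 -0.01 -0.01] w 0.0852 0.0
[[ 0.957 -0.29   0.001]
 [-0.29  -0.957 -0.003]
 [ 0.002  0.002 -1.   ]]
```

Positive q6 turns the tool about its own +z. I'll unwind q6 to about -0.9 while travelling, which leaves room for one uninterrupted stroke.

{"fn": "send_rows", "kwargs": {
  "steps": "1 0.013 0.021 0 0 0 0.12; 1 0.013 0.021 0 0 0 0.12; 1 0.013 0.021 0 0 0 0.12; 1 0.013 0.021 0 0 0 0.12; 1 0.013 0.021 0 0 0 0.12"
}}

```text
clock: 0.93
eef_pos: [0.2826, -0.3043, 0.3382]
tool_rot: [0.987, 0.159, -0.0, -0.0]
ft_force: [-0.0, 0.4, -0.3]
grip_width: 0.0852
grasp_force: 0.0
```

{"fn": "send_rows", "kwargs": {
  "steps": "1 0.013 0.021 0 0 0 0.12; 1 0.013 0.021 0 0 0 0.12; 1 0.013 0.021 0 0 0 0.12; 1 0.013 0.021 0 0 0 0.12; 1 0.013 0.021 0 0 0 0.12"
}}

```text
clock: 1.35
eef_pos: [0.3475, -0.1993, 0.3382]
tool_rot: [0.896, 0.444, -0.0, -0.0]
ft_force: [0.2, -0.5, 0.4]
grip_width: 0.0857
grasp_force: 0.0
```

{"fn": "send_rows", "kwargs": {
  "steps": "1 0.013 0.021 0 0 0 0.12; 1 0.013 0.021 0 0 0 0.12; 1 0.013 0.021 0 0 0 0.12; 1 0.013 0.021 0 0 0 0.12; 1 0.013 0.021 0 0 0 0.12"
}}

```text
clock: 1.77
eef_pos: [0.4125, -0.0943, 0.3382]
tool_rot: [0.725, 0.689, -0.0, -0.0]
ft_force: [0.6, -0.1, 0.9]
grip_width: 0.0856
grasp_force: 0.0
```

{"fn": "send_rows", "kwargs": {
  "steps": "1 0.013 0.021 0 0 0 0.12; 1 0.013 0.021 0 0 0 0.12; 1 0.013 0.021 0 0 0 0.12; 1 0.013 0.021 0 0 0 0.12; 1 0.013 0.021 0 0 0 0.12"
}}

```text
clock: 2.18
eef_pos: [0.4775, 0.0106, 0.3381]
tool_rot: [0.489, 0.873, -0.0, -0.0]
ft_force: [0.0, 0.1, -0.5]
grip_width: 0.0855
grasp_force: 0.0
```

{"fn": "send_rows", "kwargs": {
  "steps": "1 0.013 0.021 0 0 0 0.12; 1 0.013 0.021 0 0 0 0.12; 1 0.013 0.021 0 0 0 0.12; 1 0.013 0.021 0 0 0 0.12; 1 0.013 0.021 0 0 0 0.12"
}}

```text
clock: 2.6
eef_pos: [0.5426, 0.1156, 0.3379]
tool_rot: [0.209, 0.978, -0.0, -0.001]
ft_force: [0.5, 0.2, 0.5]
grip_width: 0.0858
grasp_force: 0.0
```

{"fn": "send_rows", "kwargs": {
  "steps": "1 0 0 0 0 0 0.12; 1 0 0 0 0 0 0.12; 1 0 0 0 0 0 0.12; 1 0 0 0 0 0 0.12; 1 0 0 0 0 0 0.12"
}}

```text
clock: 3.02
eef_pos: [0.5421, 0.1146, 0.3378]
tool_rot: [-0.089, 0.996, -0.0, -0.001]
ft_force: [-0.7, -0.3, 0.0]
grip_width: 0.0853
grasp_force: 0.0
```

{"fn": "send_rows", "kwargs": {
  "steps": "1 0 0 0 0 0 0.12; 1 0 0 0 0 0 0.12; 1 0 0 0 0 0 0.12; 1 0 0 0 0 0 0.12; 1 0 0 0 0 0 0.12"
}}

```text
clock: 3.43
eef_pos: [0.5421, 0.1144, 0.3379]
tool_rot: [-0.38, 0.925, 0.0, -0.001]
ft_force: [0.5, 0.1, -0.2]
grip_width: 0.0854
grasp_force: 0.0
```

```bash
cat >> h.py <<'E'
def plan(s):  # shift/turn from the measured pose to TCP at height s on axis, tool z = -a (least tilt)
    o=show(); O,a,_,_=frame(np.load('p.npy')); M=R.from_quat(o['tool_rot']).as_matrix(); z=M[:,2]
    v=np.cross(z,-a); v=v/np.linalg.norm(v)*np.arctan2(np.linalg.norm(v),-z@a) if np.linalg.norm(v)>1e-6 else v
    print('shift',(O+s*a-o['eef_pos']).round(4),'turn',v.round(4),'a',a.round(4),'y',M[:,1].round(3))
E
python3 -c "
from h import *
plan(.257)"
```

```text
t 3.43 q [ 0.208  0.354  0.533  1.751  0.    -0.571] tcp [0.5421 0.1144 0.3379] rot [-3.796e-01  9.251e-01  1.000e-04 -7.000e-04] F [ 0.5  0.1 -0.2] T [-0.01  0.   -0.02] w 0.0854 0.0
shift [ 0.0123  0.0091 -0.037 ] turn [-1.226e-01 -4.200e-01  3.000e-04] a [-0.4055  0.1189  0.9063] y [-0.702  0.712  0.001]
```

{"fn": "send_rows", "kwargs": {
  "steps": "1 0.002 0.002 -0.005 -0.0245 -0.084 0.07; 1 0.002 0.002 -0.008 -0.0245 -0.084 0.07; 1 0.003 0.002 -0.008 -0.0245 -0.084 0.07; 1 0.003 0.002 -0.008 -0.0245 -0.084 0.07; 1 0.002 0.001 -0.008 -0.0245 -0.084 0.07"
}}

```text
clock: 3.85
eef_pos: [0.5543, 0.1239, 0.3012]
tool_rot: [-0.524, 0.824, -0.135, 0.171]
ft_force: [0.1, 0.1, 0.8]
grip_width: 0.0854
grasp_force: 0.0
```

```bash
python3 -c "
from h import *
plan(.237)"
```

```text
t 3.85 q [ 0.327  0.005 -0.093  1.07  -0.179 -0.842] tcp [0.5543 0.1239 0.3012] rot [-0.5236  0.8236 -0.1353  0.1708] F [0.1 0.1 0.8] T [ 0.05  0.4  -0.01] w 0.0854 0.0
shift [ 0.0082 -0.0028 -0.0185] turn [-0.0678  0.0165 -0.0325] a [-0.4055  0.1189  0.9063] y [-0.816  0.415 -0.402]
```

{"fn": "send_rows", "kwargs": {
  "steps": "1 0.0041 -0.0014 -0.0092 -0.034 0.008 -0.016; 1 0.0041 -0.0014 -0.0093 -0.034 0.008 -0.016; 1 0.0041 -0.0012 -0.0091 0 0 0; 1 0.0041 -0.0012 -0.0091 0 0 0; 1 0 0 0 0 0 0"
}}

```text
clock: 4.27
eef_pos: [0.5704, 0.1178, 0.2622]
tool_rot: [-0.516, 0.83, -0.16, 0.141]
ft_force: [0.5, -0.6, -0.8]
grip_width: 0.0854
grasp_force: 0.0
```

```bash
python3 - <<'E'
from h import *
plan(.148)
c=grab('side');d=grab('top')
f=lambda a:cv2.resize(a,None,fx=5,fy=5,interpolation=cv2.INTER_CUBIC)
cv2.imwrite('pics/pre.png',np.hstack([f(c['frame'][140:220,170:250,::-1]),f(d['frame'][120:200,180:260,::-1])]))
E
```

```text
t 4.27 q [ 0.351  0.083 -0.102  1.034 -0.253 -0.806] tcp [0.5704 0.1178 0.2622] rot [-0.5157  0.8298 -0.1599  0.1409] F [ 0.5 -0.6 -0.8] T [ 0.15  0.37 -0.02] w 0.0854 0.0
shift [ 0.0282 -0.0073 -0.06  ] turn [ 0.0007 -0.0072  0.0013] a [-0.4055  0.1189  0.9063] y [-0.811  0.417 -0.411]
```

View pics/pre.png

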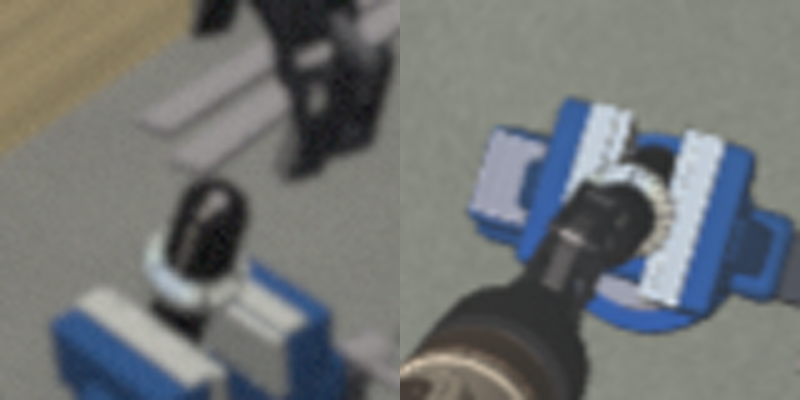

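The side crop shows fingertips at about (305,175) and (210,25), with the sleeve cap at (215,195). I'll check this against the projected tip positions.

```bash
python3 - <<'E'
from h import *
o=get_obs();M=R.from_quat(o['tool_rot']).as_matrix();c=load('side');q=o['eef_pos']
for k in(-.0425,0,.0425):
  for b in (0,.013):
    print(k,b,((proj(c,q+k*M[:,1]-b*M[:,2])-[170,140])*5).round(0))
O,a,_,_=frame(np.load('p.npy'));print('cap',((proj(c,O+.186*a)-[170,140])*5).round(0),'collar',((proj(c,O+.136*a)-[170,140])*5).round(0))
E
```

```text
-0.0425 0 [190.  96.]
-0.0425 0.013 [195.  80.]
0 0 [226. 160.]
0 0.013 [231. 143.]
0.0425 0 [264. 226.]
0.0425 0.013 [270. 210.]
cap [214. 197.] collar [195. 253.]
```

```bash
python3 - <<'E'
from h import *
o=get_obs();M=R.from_quat(o['tool_rot']).as_matrix()
for n,(u0,u1,v0,v1) in {'side':(200,250,140,182),'top':(195,235,140,185)}.items():
    c=load(n); L=[]
    for v in range(v0,v1):
        for u in range(u0,u1):
            if c['range_z'][v,u]>0:
                w=M.T@(pt(c,u,v)-o['eef_pos'])
                if np.all(abs(w)<[.03,.07,.08]) : L.append([u,v,*w])
    L=np.array(L); 
    F=L[abs(L[:,3])>.03]
    for s in(-1,1):
        G=F[F[:,3]*s>0]
        if len(G): i=np.argsort(-G[:,4])[:6]; print(n,s,len(G),G[i].round(3).tolist())
E
```

```text
side -1 68 [[215.0, 146.0, 0.01, -0.042, -0.048], [211.0, 147.0, -0.003, -0.041, -0.05], [214.0, 146.0, 0.006, -0.041, -0.05], [209.0, 147.0, -0.008, -0.041, -0.051], [212.0, 146.0, 0.0, -0.042, -0.051], [213.0, 146.0, 0.002, -0.041, -0.052]]
side 1 59 [[227.0, 176.0, -0.005, 0.05, -0.049], [226.0, 176.0, -0.01, 0.052, -0.053], [227.0, 175.0, -0.006, 0.051, -0.054], [225.0, 175.0, -0.011, 0.049, -0.054], [225.0, 174.0, -0.011, 0.048, -0.056], [228.0, 176.0, -0.007, 0.056, -0.056]]
top -1 3 [[224.0, 163.0, 0.01, -0.05, -0.061], [223.0, 165.0, 0.01, -0.044, -0.062], [223.0, 164.0, 0.009, -0.049, -0.069]]
```

```bash
python3 - <<'E'
from h import *
show();d=grab('side');c=grab('side');o=show();M=R.from_quat(o['tool_rot']).as_matrix()
L=[]
for v in range(135,190):
    for u in range(195,255):
        if c['range_z'][v,u]>0:
            w=M.T@(pt(c,u,v)-o['eef_pos'])
            if np.all(abs(w)<[.03,.07,.08]) : L.append([u,v,*w])
L=np.array(L);F=L[abs(L[:,3])>.03]
for s in(-1,1):
    G=F[F[:,3]*s>0];i=np.argsort(-G[:,4])[:4]; print(s,len(G),G[i].round(3).tolist())
cv2.imwrite('pics/pre2.png',cv2.resize(c['frame'][120:220,170:280,::-1],None,fx=6,fy=6,interpolation=cv2.INTER_CUBIC))
E
```

```text
t 4.37 q [ 0.351  0.082 -0.099  1.036 -0.253 -0.806] tcp [0.571  0.1178 0.2644] rot [-0.5152  0.8299 -0.1604  0.1422] F [0.3 0.3 0.8] T [0.1  0.38 0.01] w 0.0855 0.0
t 4.47 q [ 0.351  0.081 -0.098  1.036 -0.253 -0.806] tcp [0.5713 0.118  0.2655] rot [-0.515   0.8298 -0.1606  0.1431] F [ 0.2 -0.  -0.2] T [0.12 0.33 0.03] w 0.0853 0.0
-1 77 [[209.0, 146.0, -0.007, -0.042, -0.052], [214.0, 145.0, 0.006, -0.042, -0.052], [210.0, 146.0, -0.005, -0.041, -0.052], [215.0, 144.0, 0.01, -0.044, -0.052]]
1 62 [[226.0, 175.0, -0.008, 0.05, -0.052], [224.0, 173.0, -0.01, 0.043, -0.052], [227.0, 174.0, -0.005, 0.049, -0.054], [227.0, 175.0, -0.007, 0.052, -0.054]]
```

View pics/pre2.png

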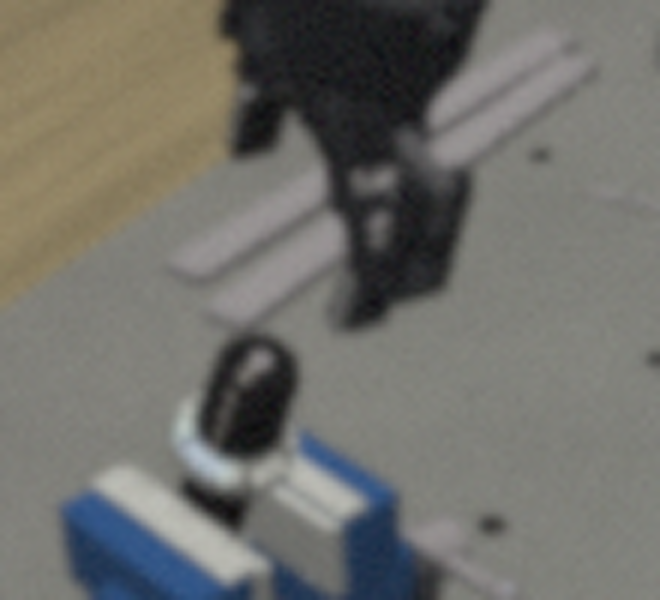

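The fingers appear about 35 mm farther back along the tool axis than the reading suggests. They're centred on the axis otherwise. I'll go down in stages and re-measure against the sleeve.

{"fn": "send_rows", "kwargs": {
  "steps": "1 0.0067 -0.0018 -0.0155 0 -0.005 0; 1 0.0067 -0.0018 -0.0155 0 0 0; 1 0.0067 -0.0018 -0.0155 0 0 0; 1 0.0067 -0.0018 -0.0155 0 0 0; 1 0 0 0 0 0 0"
}}

```text
clock: 4.88
eef_pos: [0.5966, 0.1101, 0.1998]
tool_rot: [-0.515, 0.83, -0.161, 0.142]
ft_force: [-1.1, 0.4, -0.1]
grip_width: 0.0852
grasp_force: 0.0
```

```bash
cat > tips.py <<'E'
from h import *
plan(.148)
c=grab('side');o=show();M=R.from_quat(o['tool_rot']).as_matrix();O,a,_,_=frame(np.load('p.npy'))
L=[]
for v in range(135,230):
    for u in range(180,265):
        if c['range_z'][v,u]>0:
            P=pt(c,u,v); w=M.T@(P-o['eef_pos'])
            if abs(w[0])<.02 and .032<abs(w[1])<.065 and -.09<w[2]<.03: L.append([u,v,*w,(P-O)@a,c['frame'][v,u].mean()])
L=np.array(L)
for s in(-1,1):
    G=L[L[:,3]*s>0];i=np.argsort(-G[:,4])[:8]; print(s,len(G),G[i].round(3).tolist())
cv2.imwrite('pics/tips.png',cv2.resize(c['frame'][130:230,170:280,::-1],None,fx=6,fy=6,interpolation=cv2.INTER_CUBIC))
E
python3 tips.py
```

```text
t 4.88 q [ 0.319  0.154 -0.187  0.867 -0.243 -0.837] tcp [0.5966 0.1101 0.1998] rot [-0.5151  0.8297 -0.1613  0.1424] F [-1.1  0.4 -0.1] T [0.11 0.46 0.  ] w 0.0852 0.0
shift [0.002  0.0005 0.0023] turn [ 0.0017 -0.0032  0.0012] a [-0.4055  0.1189  0.9063] y [-0.809  0.417 -0.414]
t 4.93 q [ 0.319  0.153 -0.185  0.869 -0.244 -0.837] tcp [0.5968 0.1103 0.2015] rot [-0.515   0.8296 -0.1615  0.1432] F [0.9 0.2 0.3] T [0.15 0.42 0.05] w 0.0855 0.0
-1 88 [[209.0, 164.0, 0.005, -0.042, -0.05, 0.198, 81.667], [210.0, 164.0, 0.008, -0.041, -0.05, 0.198, 95.0], [207.0, 164.0, -0.0, -0.043, -0.051, 0.199, 54.667], [211.0, 163.0, 0.011, -0.043, -0.051, 0.2, 90.667], [208.0, 164.0, 0.002, -0.042, -0.052, 0.2, 68.667], [206.0, 165.0, -0.004, -0.04, -0.052, 0.2, 75.667], [205.0, 165.0, -0.007, -0.041, -0.052, 0.2, 73.333], [204.0, 165.0, -0.01, -0.041, -0.053, 0.201, 94.667]]
1 57 [[221.0, 193.0, -0.006, 0.05, -0.051, 0.199, 85.667], [220.0, 193.0, -0.009, 0.05, -0.052, 0.201, 107.667], [219.0, 191.0, -0.01, 0.045, -0.054, 0.202, 112.333], [220.0, 192.0, -0.009, 0.049, -0.055, 0.203, 97.0], [221.0, 192.0, -0.008, 0.051, -0.056, 0.205, 77.667], [222.0, 192.0, -0.005, 0.052, -0.057, 0.205, 56.667], [222.0, 193.0, -0.007, 0.054, -0.057, 0.205, 74.667], [219.0, 190.0, -0.01, 0.045, -0.058, 0.206, 100.0]]
```

View pics/tips.png

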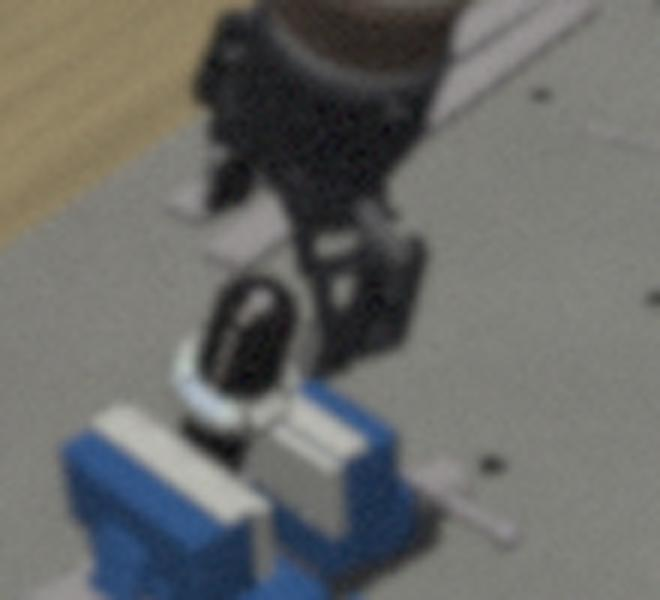

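The tips are still around the cap level (s≈0.198 m, cap 0.186) with no contact, so the 35 mm offset is real. I'll go down another 35 mm along the axis, watching the force.

{"fn": "send_rows", "kwargs": {
  "steps": "1 0.0032 -0.001 -0.0072 0 0 0; 1 0.0032 -0.001 -0.0072 0 0 0; 1 0.0032 -0.001 -0.0072 0 0 0; 1 0 0 0 0 0 0; 1 0 0 0 0 0 0"
}}

```text
clock: 5.35
eef_pos: [0.6068, 0.1079, 0.1807]
tool_rot: [-0.515, 0.829, -0.162, 0.144]
ft_force: [-1.0, 0.4, 0.1]
grip_width: 0.0856
grasp_force: 0.0
```

```bash
python3 tips.py
```

```text
t 5.35 q [ 0.308  0.182 -0.206  0.813 -0.239 -0.849] tcp [0.6068 0.1079 0.1807] rot [-0.5151  0.8293 -0.1618  0.1441] F [-1.   0.4  0.1] T [ 0.14  0.37 -0.  ] w 0.0856 0.0
shift [-0.0082  0.0026  0.0214] turn [0.0008 0.0002 0.0004] a [-0.4055  0.1189  0.9063] y [-0.808  0.417 -0.417]
t 5.4 q [ 0.308  0.182 -0.206  0.814 -0.239 -0.849] tcp [0.607  0.108  0.1812] rot [-0.515   0.8292 -0.1619  0.1445] F [-0.9  0.6 -0.1] T [0.08 0.36 0.05] w 0.0854 0.0
-1 81 [[203.0, 170.0, -0.006, -0.043, -0.051, 0.176, 93.0], [204.0, 170.0, -0.004, -0.041, -0.051, 0.177, 99.0], [202.0, 170.0, -0.009, -0.043, -0.051, 0.177, 101.0], [207.0, 169.0, 0.005, -0.042, -0.052, 0.177, 101.0], [208.0, 168.0, 0.008, -0.043, -0.053, 0.178, 80.333], [201.0, 168.0, -0.01, -0.048, -0.054, 0.18, 102.333], [209.0, 168.0, 0.01, -0.041, -0.055, 0.18, 109.667], [205.0, 169.0, -0.002, -0.042, -0.055, 0.18, 75.333]]
1 95 [[214.0, 219.0, -0.009, 0.065, 0.029, 0.096, 95.667], [214.0, 218.0, -0.008, 0.062, 0.028, 0.097, 91.667], [213.0, 219.0, -0.012, 0.064, 0.027, 0.098, 97.333], [212.0, 219.0, -0.015, 0.064, 0.027, 0.098, 83.667], [212.0, 218.0, -0.014, 0.061, 0.026, 0.099, 88.333], [209.0, 210.0, -0.01, 0.036, 0.026, 0.099, 145.667], [207.0, 210.0, -0.016, 0.034, 0.026, 0.099, 169.667], [211.0, 219.0, -0.018, 0.064, 0.025, 0.1, 67.667]]
```

The tips track at s≈0.176. I'll go down another 16 mm, then close. A width of about 38 mm confirms the sleeve; 57 mm would mean the collar.

{"fn": "send_rows", "kwargs": {
  "steps": "1 0.0022 -0.0006 -0.0048 0 0 0; 1 0.0022 -0.0006 -0.0048 0 0 0; 1 0.0022 -0.0006 -0.0048 0 0 0; 1 0 0 0 0 0 0; 0.5 0 0 0 0 0 0"
}}

```text
clock: 5.82
eef_pos: [0.6133, 0.1061, 0.1661]
tool_rot: [-0.515, 0.829, -0.162, 0.144]
ft_force: [-0.4, 0.5, 0.2]
grip_width: 0.0751
grasp_force: 0.0
```

```bash
python3 tips.py | cut -c1-400
```

```text
t 5.82 q [ 0.3    0.204 -0.219  0.777 -0.237 -0.856] tcp [0.6133 0.1061 0.1661] rot [-0.5151  0.8293 -0.1617  0.144 ] F [-0.4  0.5  0.2] T [ 0.13  0.42 -0.  ] w 0.0751 0.0
shift [-0.0147  0.0044  0.0361] turn [ 0.0009 -0.0001  0.0004] a [-0.4055  0.1189  0.9063] y [-0.808  0.417 -0.417]
t 5.87 q [ 0.3    0.204 -0.218  0.777 -0.237 -0.856] tcp [0.6136 0.1062 0.1665] rot [-0.5151  0.8293 -0.1618  0.1443] F [-0.1 -0.   0.6] T [0.11 0.43 0.01] w 0.0684 0.0
-1 83 [[203.0, 176.0, -0.005, -0.037, -0.048, 0.157, 89.0], [207.0, 175.0, 0.006, -0.035, -0.05, 0.159, 79.0], [202.0, 176.0, -0.009, -0.036, -0.05, 0.159, 90.667], [206.0, 175.0, 0.003, -0.036, -0.05, 0.159, 79.667], [208.0, 174.0, 0.009, -0.037, -0.051, 0.16, 66.333], [207.0, 174.0, 0.007, -0.038, -0.051, 0.16, 58.667], [204.0, 175.0, -0.003, -0.037, -0.051, 0.161, 62.333], [205.0, 175.0, -0.001
1 93 [[214.0, 220.0, -0.008, 0.064, 0.019, 0.09, 97.667], [212.0, 220.0, -0.014, 0.064, 0.015, 0.094, 82.0], [212.0, 219.0, -0.014, 0.062, 0.014, 0.095, 85.0], [211.0, 220.0, -0.018, 0.064, 0.013, 0.096, 65.0], [214.0, 219.0, -0.009, 0.065, 0.012, 0.097, 95.333], [213.0, 219.0, -0.012, 0.064, 0.012, 0.097, 100.333], [214.0, 218.0, -0.008, 0.062, 0.012, 0.098, 90.0], [207.0, 210.0, -0.016, 0.034, 0
```

View pics/tips.png

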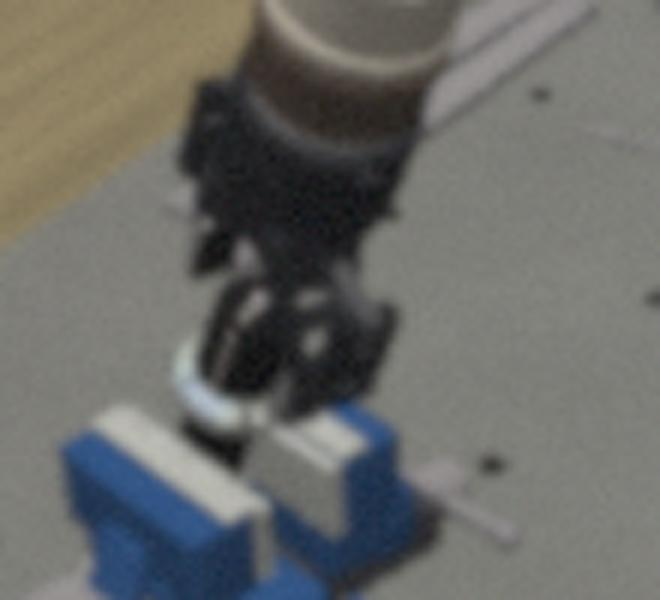

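The finger now stands beside the sleeve with its tip at (300,410), and s≈0.158 on the far finger. Closing now.

{"fn": "send_rows", "kwargs": {
  "steps": "-1 0 0 0 0 0 0; -1 0 0 0 0 0 0; -1 0 0 0 0 0 0; -1 0 0 0 0 0 0; -1 0 0 0 0 0 0"
}}

```text
clock: 6.28
eef_pos: [0.614, 0.1063, 0.1676]
tool_rot: [-0.515, 0.829, -0.162, 0.145]
ft_force: [-1.8, 0.6, 2.6]
grip_width: 0.037
grasp_force: 59.9
```

{"fn": "send_rows", "kwargs": {
  "steps": "-1 0 0 0 0 0 0; -1 0 0 0 0 0 0; -1 0 0 0 0 0 0; -1 0 0 0 0 0 0; -1 0 0 0 0 0 0"
}}

```text
clock: 6.7
eef_pos: [0.614, 0.1063, 0.1676]
tool_rot: [-0.515, 0.829, -0.162, 0.145]
ft_force: [-1.9, 0.1, 5.5]
grip_width: 0.0372
grasp_force: 60.0
```

```bash
python3 tips.py | cut -c1-350
```

```text
t 6.7 q [ 0.3    0.203 -0.218  0.778 -0.237 -0.856] tcp [0.614  0.1063 0.1676] rot [-0.5149  0.8292 -0.1622  0.1451] F [-1.9  0.1  5.5] T [-0.11  0.47 -0.08] w 0.0372 60.0
shift [-0.0154  0.0043  0.0346] turn [ 0.0006  0.0023 -0.    ] a [-0.4055  0.1189  0.9063] y [-0.807  0.417 -0.418]
t 6.75 q [ 0.301  0.203 -0.218  0.778 -0.237 -0.856] tcp [0.614  0.1063 0.1676] rot [-0.5149  0.8292 -0.1622  0.1451] F [-2.5 -0.8  5.6] T [-0.13  0.49 -0.09] w 0.0366 60.0
-1 3 [[202.0, 166.0, -0.013, -0.042, -0.086, 0.196, 88.0], [203.0, 166.0, -0.012, -0.039, -0.089, 0.199, 68.667], [202.0, 165.0, -0.013, -0.042, -0.089, 0.199, 74.667]]
1 60 [[212.0, 220.0, -0.013, 0.065, 0.017, 0.093, 83.0], [212.0, 219.0, -0.013, 0.063, 0.014, 0.096, 84.333], [213.0, 219.0, -0.012, 0.065, 0.012, 0.098, 96.333], [211.0, 219.0, -0.017, 0.063, 0.011, 0.098, 68.0], [207.0, 210.0, -0.016, 0.035, 0.009, 0.1, 171.0], [212.0, 218.0, -0.014, 0.062, 0.009, 0.101, 87.333], [208.0, 211.0, -0.015, 0.039, 0.0
```

Width is 37 mm at 60 N, so the sleeve is gripped. Pull up about 6.5 mm along the axis.

{"fn": "send_rows", "kwargs": {
  "steps": "-1 -0.0008 0.0002 0.0018 0 0 0; -1 -0.0008 0.0003 0.0018 0 0 0; -1 -0.0008 0.0002 0.0018 0 0 0; -1 -0.0003 0.0001 0.0006 0 0 0; -1 0 0 0 0 0 0"
}}

```text
clock: 7.17
eef_pos: [0.6118, 0.1067, 0.172]
tool_rot: [-0.515, 0.829, -0.162, 0.145]
ft_force: [7.5, -1.0, -5.4]
grip_width: 0.037
grasp_force: 60.8
```

```bash
cat > ax.py <<'E'
from h import *
o=show();O,a,e1,e2=frame(np.load('p.npy'));f=o['ft_force'];d=o['eef_pos']-O
M=R.from_quat(o['tool_rot']).as_matrix(); y=M[:,1]; ph=np.degrees(np.arctan2(-y@e2,y@e1))
print('axial F',(f@a).round(2),'lat',(f@e1).round(1),(f@e2).round(1),'axial T',(o['ft_torque']@a).round(3),'s',(d@a).round(4),'off',(d@e1).round(4),(d@e2).round(4),'phi y',ph.round(2))
E
python3 ax.py
```

```text
t 7.17 q [ 0.303  0.196 -0.213  0.79  -0.238 -0.853] tcp [0.6118 0.1067 0.172 ] rot [-0.5147  0.8294 -0.1622  0.1447] F [ 7.5 -1.  -5.4] T [ 0.01 -0.52  0.12] w 0.037 60.8
axial F -8.08 lat -4.4 -1.2 axial T 0.044 s 0.1149 off 0.0002 -0.0001 phi y 10.0
```

{"fn": "send_rows", "kwargs": {
  "steps": "-1 -0.0004 0.0001 0.0009 0 0 0; -1 -0.0004 0.0001 0.0009 0 0 0; -1 0 0 0 0 0 0; -1 0 0 0 0 0 0; -1 0 0 0 0 0 0"
}}

```text
clock: 7.58
eef_pos: [0.6112, 0.1069, 0.1735]
tool_rot: [-0.515, 0.829, -0.162, 0.145]
ft_force: [8.9, -1.7, -6.5]
grip_width: 0.0367
grasp_force: 60.9
```

```bash
python3 ax.py
```

```text
t 7.58 q [ 0.304  0.194 -0.212  0.794 -0.239 -0.852] tcp [0.6112 0.1069 0.1735] rot [-0.5147  0.8294 -0.1622  0.1446] F [ 8.9 -1.7 -6.5] T [ 0.02 -0.57  0.11] w 0.0367 60.9
axial F -9.69 lat -5.5 -0.9 axial T 0.029 s 0.1165 off 0.0002 -0.0001 phi y 10.01
```

Pull is about 6.5 mm with an axial force of about -9 N, as the spring predicts. Start turning clockwise (about -a).

{"fn": "send_rows", "kwargs": {
  "steps": "-1 0 0 0 0.0406 -0.0119 -0.0906; -1 0 0 0 0.0406 -0.0119 -0.0906; -1 0 0 0 0.0406 -0.0119 -0.0906; -1 0 0 0 0.0406 -0.0119 -0.0906; -1 0 0 0 0.0406 -0.0119 -0.0906"
}}

```text
clock: 8.0
eef_pos: [0.6114, 0.1067, 0.1737]
tool_rot: [-0.291, 0.932, -0.121, 0.18]
ft_force: [9.0, -2.3, -5.1]
grip_width: 0.0366
grasp_force: 60.9
```

```bash
python3 ax.py
```

```text
t 8.0 q [ 0.304  0.195 -0.211  0.794 -0.239 -0.347] tcp [0.6114 0.1067 0.1737] rot [-0.291   0.9317 -0.1212  0.1805] F [ 9.  -2.3 -5.1] T [ 0.05 -0.57  0.16] w 0.0366 60.9
axial F -8.57 lat -6.2 -0.3 axial T 0.058 s 0.1166 off -0.0 0.0 phi y 38.95
```

Turning freely (29° with almost no torque). Continue.

{"fn": "send_rows", "kwargs": {
  "steps": "-1 0 0 0 0.0487 -0.0143 -0.1088; -1 0 0 0 0.0487 -0.0143 -0.1088; -1 0 0 0 0.0487 -0.0143 -0.1088; -1 0 0 0 0.0487 -0.0143 -0.1088; -1 0 0 0 0.0487 -0.0143 -0.1088"
}}

```text
clock: 8.42
eef_pos: [0.6115, 0.1064, 0.1738]
tool_rot: [-0.002, 0.976, -0.063, 0.208]
ft_force: [9.0, -4.5, -6.0]
grip_width: 0.0368
grasp_force: 61.0
```

{"fn": "send_rows", "kwargs": {
  "steps": "-1 0 0 0 0.0487 -0.0143 -0.1088; -1 0 0 0 0.0487 -0.0143 -0.1088; -1 0 0 0 0.0487 -0.0143 -0.1088; -1 0 0 0 0.0487 -0.0143 -0.1088; -1 0 0 0 0.0487 -0.0143 -0.1088"
}}

```text
clock: 8.83
eef_pos: [0.6114, 0.106, 0.1738]
tool_rot: [0.287, 0.933, 0.001, 0.217]
ft_force: [8.3, -5.3, -5.8]
grip_width: 0.0363
grasp_force: 61.0
```

{"fn": "send_rows", "kwargs": {
  "steps": "-1 0 0 0 0.0487 -0.0143 -0.1088; -1 0 0 0 0.0487 -0.0143 -0.1088; -1 0 0 0 0.0487 -0.0143 -0.1088; -1 0 0 0 0.0487 -0.0143 -0.1088; -1 0 0 0 0.0487 -0.0143 -0.1088"
}}

```text
clock: 9.25
eef_pos: [0.6111, 0.1056, 0.1735]
tool_rot: [0.55, 0.806, 0.065, 0.207]
ft_force: [7.4, -5.3, -5.6]
grip_width: 0.0367
grasp_force: 61.1
```

```bash
python3 ax.py
```

```text
t 9.25 q [ 0.303  0.195 -0.209  0.798 -0.24   1.455] tcp [0.6111 0.1056 0.1735] rot [0.5502 0.8064 0.0649 0.2067] F [ 7.4 -5.3 -5.6] T [-0.21 -0.71  0.04] w 0.0367 61.1
axial F -8.69 lat -5.4 3.0 axial T 0.04 s 0.1164 off -0.0 0.0012 phi y 142.22
```

{"fn": "send_rows", "kwargs": {
  "steps": "-1 0 0 0 0.0487 -0.0143 -0.1088; -1 0 0 0 0.0487 -0.0143 -0.1088; -1 0 0 0 0.0487 -0.0143 -0.1088; -1 0 0 0 0.0487 -0.0143 -0.1088; -1 0 0 0 0.0487 -0.0143 -0.1088"
}}

```text
clock: 9.67
eef_pos: [0.6107, 0.1056, 0.1732]
tool_rot: [0.764, 0.608, 0.123, 0.178]
ft_force: [7.0, -4.7, -6.7]
grip_width: 0.0367
grasp_force: 61.1
```

{"fn": "send_rows", "kwargs": {
  "steps": "-1 0 0 0 0.0487 -0.0143 -0.1088; -1 0 0 0 0.0487 -0.0143 -0.1088; -1 0 0 0 0.0487 -0.0143 -0.1088; -1 0 0 0 0.0487 -0.0143 -0.1088; -1 0 0 0 0 0 0"
}}

```text
clock: 10.08
eef_pos: [0.6104, 0.1058, 0.1729]
tool_rot: [0.886, 0.41, 0.161, 0.143]
ft_force: [6.6, -4.1, -7.0]
grip_width: 0.037
grasp_force: 61.0
```

```bash
python3 ax.py
```

```text
t 10.08 q [ 0.302  0.195 -0.21   0.798 -0.238  2.533] tcp [0.6104 0.1058 0.1729] rot [0.8863 0.4097 0.1614 0.1431] F [ 6.6 -4.1 -7. ] T [-0.11 -0.58 -0.03] w 0.037 61.0
axial F -9.53 lat -3.8 2.1 axial T -0.051 s 0.1162 off 0.0009 0.0013 phi y -156.0
```

Add the last degree, then let it down along the axis.

{"fn": "send_rows", "kwargs": {
  "steps": "-1 0 0 0 0.0073 -0.0021 -0.0163; -1 0.0007 -0.0002 -0.0016 0 0 0; -1 0.0007 -0.0002 -0.0016 0 0 0; -1 0.0007 -0.0002 -0.0016 0 0 0; -1 0.0007 -0.0002 -0.0016 0 0 0"
}}

```text
clock: 10.5
eef_pos: [0.6131, 0.1051, 0.1672]
tool_rot: [0.889, 0.404, 0.163, 0.142]
ft_force: [-8.3, -3.9, 10.5]
grip_width: 0.0366
grasp_force: 62.9
```

{"fn": "send_rows", "kwargs": {
  "steps": "-1 0.0006 -0.0002 -0.0014 0 0 0; -1 0 0 0 0 0 0; -1 0 0 0 0 0 0; -1 0 0 0 0 0 0; -1 0 0 0 0 0 0"
}}

```text
clock: 10.92
eef_pos: [0.613, 0.1051, 0.1673]
tool_rot: [0.889, 0.404, 0.163, 0.142]
ft_force: [-4.4, -4.6, 5.0]
grip_width: 0.0368
grasp_force: 63.1
```

```bash
python3 ax.py
```

```text
t 10.92 q [ 0.299  0.203 -0.216  0.782 -0.236  2.543] tcp [0.613  0.1051 0.1673] rot [0.8889 0.4039 0.163  0.1418] F [-4.4 -4.6  5. ] T [-0.35  0.6  -0.26] w 0.0368 63.1
axial F 5.75 lat 0.6 5.6 axial T -0.027 s 0.1099 off 0.0008 0.0011 phi y -155.24
```

Back at the locked height (s 0.110, as at the start). Release and retract along the axis.

{"fn": "send_rows", "kwargs": {
  "steps": "1 0 0 0 0 0 0; 1 0 0 0 0 0 0; 1 0 0 0 0 0 0; 1 0 0 0 0 0 0; 1 0 0 0 0 0 0"
}}

```text
clock: 11.33
eef_pos: [0.6134, 0.1065, 0.1665]
tool_rot: [0.889, 0.405, 0.163, 0.141]
ft_force: [0.6, -0.2, 0.1]
grip_width: 0.0855
grasp_force: 0.0
```

{"fn": "send_rows", "kwargs": {
  "steps": "1 0 0 0 0 0 0; 1 0 0 0 0 0 0; 1 -0.004 0.0012 0.0091 0 0 0; 1 -0.008 0.0024 0.0182 0 0 0; 1 -0.008 0.0024 0.0182 0 0 0"
}}

```text
clock: 11.75
eef_pos: [0.5926, 0.1121, 0.2124]
tool_rot: [0.889, 0.404, 0.162, 0.141]
ft_force: [-0.1, -0.2, -0.1]
grip_width: 0.0854
grasp_force: 0.0
```

{"fn": "send_rows", "kwargs": {
  "steps": "1 -0.008 0.0024 0.0182 0 0 0; 1 -0.008 0.0024 0.0182 0 0 0; 1 -0.008 0.0024 0.0182 0 0 0; 1 -0.012 -0.02 0.025 0 0 0; 1 -0.012 -0.03 0.025 0 0 0"
}}

```text
clock: 12.17
eef_pos: [0.5448, 0.0711, 0.318]
tool_rot: [0.888, 0.406, 0.164, 0.141]
ft_force: [-0.1, -0.7, 0.3]
grip_width: 0.0857
grasp_force: 0.0
```

{"fn": "send_rows", "kwargs": {
  "steps": "1 -0.03 -0.04 0.02 0 0 0; 1 -0.03 -0.04 0 0 0 0; 1 -0.03 -0.04 0 0 0 0; 1 -0.02 -0.04 0 0 0 0; 1 0 0 0 0 0 0"
}}

```text
clock: 12.58
eef_pos: [0.45, -0.0718, 0.3342]
tool_rot: [0.891, 0.399, 0.163, 0.144]
ft_force: [0.1, 0.4, 0.7]
grip_width: 0.0855
grasp_force: 0.0
```

```bash
python3 - <<'E'
from h import *
show()
P={'top':np.array([.5832,.1161,2.8522]),'side':np.array([.5833,.1147,2.8531])}
T=grab('top');S=grab('side');im=[]
f=lambda a:cv2.resize(a,None,fx=8,fy=8,interpolation=cv2.INTER_CUBIC)
t=f(T['frame'][138:188,195:245,::-1]); O,a,e1,e2=frame(P['top'])
for k in(2,3,10,15,16,17):
    th=np.radians(31+15*k); q=(proj(T,O+.136*a+.031*(np.cos(th)*e1-np.sin(th)*e2))-[195,138]+.5)*8
    cv2.circle(t,tuple(int(v) for v in q),3,(0,0,255) if k==16 else (0,200,0),-1)
cv2.imwrite('pics/end.png',np.hstack([t,f(S['frame'][165:215,185:235,::-1])]))
for n,c in(('top',T),('side',S)):
    ph,I=line_angle(c,P[n]); print(n,[f'{int(np.degrees(p)+.5)}:{int(v)}' for p,v in zip(ph[::6],I[::6])])
    q=P[n]; dd=[pt(c,*proj(c,frame(q)[0]+frame(q)[1]*.186+r*frame(q)[2]*np.cos(t)+r*frame(q)[3]*np.sin(t))) for r in(0,.006,.012) for t in np.arange(0,6.2,1)]
    print('cap s',np.median((np.array(dd)-frame(q)[0])@frame(q)[1]).round(4))
E
```

```text
t 12.58 q [-0.092 -0.247 -0.225  1.163 -0.088  2.187] tcp [ 0.45   -0.0718  0.3342] rot [0.8907 0.3993 0.1631 0.1438] F [0.1 0.4 0.7] T [0.15 0.42 0.04] w 0.0855 0.0
top ['0:58', '6:67', '12:84', '18:96', '24:100', '30:98', '36:92', '42:85', '48:81', '54:82', '60:87', '66:92', '72:94', '78:93', '84:89', '90:85', '96:87', '102:88', '108:82', '114:74', '120:66', '126:60', '132:57', '138:56', '144:56', '150:56', '156:56', '162:56', '168:56', '174:56', '180:57', '186:57', '192:58', '198:58', '204:57', '210:57', '216:58', '222:59', '228:60', '234:60', '240:64', '246:76', '252:91', '258:114', '264:140', '270:142', '276:121', '282:97', '288:78', '294:68', '300:64', '306:61', '312:59', '318:58', '324:57', '330:58', '336:58', '342:58', '348:57', '354:58']
cap s 0.1875
side ['0:42', '6:41', '12:42', '18:43', '24:43', '30:44', '36:45', '42:45', '48:44', '54:44', '60:44', '66:43', '72:42', '78:41', '84:41', '90:40', '96:39', '102:40', '108:42', '114:42', '120:43', '126:45', '132:48', '138:51', '144:54', '150:57', '156:59', '162:61', '168:63', '174:65', '180:66', '186:67', '192:68', '198:68', '204:69', '210:71', '216:74', '222:77', '228:79', '234:82', '240:86', '246:91', '252:99', '258:108', '264:118', '270:125', '276:127', '282:122', '288:112', '294:99', '300:88', '306:78', '312:68', '318:61', '324:55', '330:51', '336:48', '342:46', '348:44', '354:43']
cap s 0.185
```

View pics/end.png

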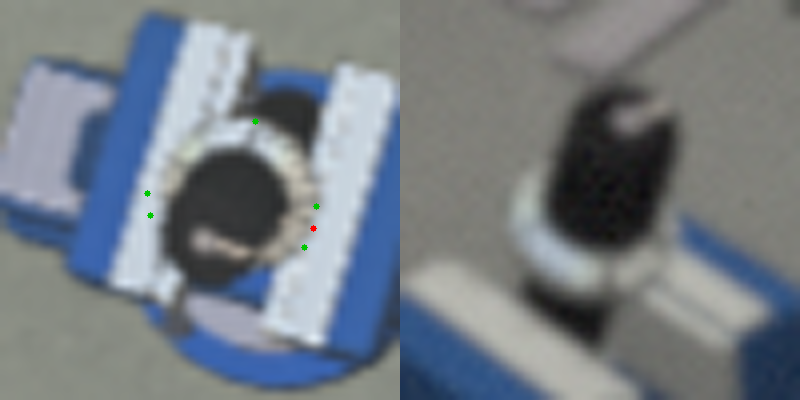

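The sleeve line now sits at 267.7° in both views once the before/after centre bias is averaged out. Number 16 should be at about 271° and 15 at 256°, so the pointer is on 16. The height is back at the locked value and the gripper is clear.

```bash
python3 -c "
from workcell import *
print(job_done())"
```

```text
the job is handed in; nothing more can be done
None
```

I pulled the sleeve up, turned it clockwise 13 numbers from 3 to 16 with no sign of winding past 16, let it down to its locked height and moved the gripper clear; I handed it in at about 13 s and got no verdict back. The number comes from camera fits: the pointer is about 4° short of 16 and 11° from 15.

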